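# Hang the staining basket on the drip stand

### The job

Pick up the slide basket by its orange tab and hang it on the drip stand to drain: slide the open slot of its blue strap plate sideways over the stand's steel pin, between the two brass collars, until the pin is at the slot's closed end, then let the basket down so that the pin seats in the notch, and let go so that it hangs freely and straight. Keep the basket upright and work gently, by feel, never forcing it against the stand; leave the two specimen cups, the bottle and the slide box where they are.

Things in the scene. Friction and masses are not known exactly. Their poses are not given: they have to be found in the camera images.
- hanger: Loose slide basket with strap plate, one rigid part, 0.25 to 0.45 kg, upright on the bench. Origin: centre of its underside, z up. White basket of slides 56 (x) by 84 (y) by 45 high; above it a blue plate 8 thick in the y-z plane at x = 0, up to z = 152, y -60 to 38, with an orange grip tab on top. Centre of mass below the notch. Front and back alike: it may hang facing either way.
- hanger_grip (a point): Point to grasp: middle of the orange tab, 188 above the basket's underside. The tab is 12 thick (basket x, the direction to pinch), 44 wide (y), from z = 150 to 210.
- hanger_mouth (a point): Mouth of the plate's slot, at basket x = 0, y = -48, z = 103.5 mm. The slot opens towards -y: a level channel 11 high (z = 98 to 109) that ends at a wall at y = +5.5. Its upper jaw (z = 109 to 127) reaches out to y = -60, its lower jaw only to y = -36, so the upper jaw overhangs by 24.
- hanger_seat (a point): Where the pin's axis lies when seated, at basket x = 0, y = 0, z = 113 mm; axes as the basket. Here, at the channel's closed end, a notch 11 wide (y = -5.5 to 5.5) goes up from the channel roof (z = 109) to z = 117; the seated pin lies in its top.
- stand: Fixed drip stand. Origin: underside of the base, on the post's axis; z up. Grey base 12 high, x -40 to 130, y -75 to 75; blue drip tray with rim 28 high, x 20 to 124, y -65 to 65; aluminium post 24 square. A black carrier (36 by 42, 22 high) clamped on the post holds a level steel pin 8 in diameter that points along the stand's +x at y = 0.
- stand_top (a point): Centre of the post's top, 200 above the bench; axes as the stand. The pin's axis is 12 to 42 mm below this point: its exact height is not reported and must be found by touch or sight. The pin is rigid and firmly clamped; over 18 N between basket or gripper and stand is forcing.
- stand_groove (a point): Midway along the pin's bare length, at stand x = 65, y = 0, but at z = 173, the middle of the height range and not the pin's own height (158 to 188). The plate hangs here, between brass collars 22 in diameter: the inner one ends at x = 54, the head runs from x = 76 to 82. The head is too big for the slot, so the slot must come along the stand's y.
- cup_yellow: Bystander: white specimen cup with a yellow lid, 54 in diameter, 60 high; origin at its underside.
- cup_red: Bystander: white specimen cup with a red lid, 54 in diameter, 60 high; origin at its underside.
- reagent: Bystander: amber bottle, 64 in diameter, 150 high; origin at its underside.
- slide_box: Bystander: closed green slide box, 92 by 162 by 35 high; origin at its underside.
Mind the look-alikes: they are no part of the job. There is more than one size of the hanger; the job needs the smaller. There is more than one size of the stand; the job needs the smaller.

How it is judged:
On the way:
1. the basket is lifted off the bench, upright (height (world z) of hanger_seat above 0.135 m and angle between hanger_seat's own z axis and vertical below 0.4 rad), for 0.2 s.
At the end, for the whole second after the job is handed in: Basket at rest, hanging from the pin: seat point within 4 mm of the pin along the stand's y, 55 to 75 mm along its x (between the collars), 154 to 192 mm high; plate within 0.12 rad of upright; the stand carries its weight (over 1.5 N) (x of hanger_seat in the frame of stand between 0.055 and 0.075 m and y of hanger_seat in the frame of stand between -0.004 and 0.004 m and z of hanger_seat in the frame of stand between 0.154 and 0.192 m and angle between hanger_seat's own z axis and vertical below 0.12 rad and contact force between hanger and stand above 1.5 N and linear speed of hanger below 0.03 m/s); the robot touches nothing.
It fails at once if the basket is pressed or knocked against the stand with more than 18 N (contact force between hanger and stand above 18 N).
It fails at once if the gripper presses on the stand with more than 18 N (contact force between the fingers and stand above 18 N).
It fails at once if the basket is tipped more than 0.6 rad (angle between hanger_seat's own z axis and vertical above 0.6 rad).
It fails at once if a cup, the bottle or the slide box is moved more than 20 mm (distance of any of cup_yellow, cup_red, reagent, slide_box from where it was at the start of the episode above 0.02 m).
It also fails if it takes over 58 s, if anything falls off the work surface, if the arm or the gripper's body presses on something with over 40 N, if the wrist force passes 120 N, or if a joint passes its speed limit or range.

### The arm

A 6-joint arm with a two-finger parallel gripper is mounted at the origin on the work surface. World frame = base frame: x ahead of the robot, y to its left, z up, the work surface at z = 0. Lengths are in m, angles in rad, forces in N, time in s.
With the tool pointing down it reaches from about 0.3 to 0.85 m from the base axis. Payload 5.4 kg.
Tool frame: the origin (TCP) lies midway between the tips of the shut fingers; the grasp point (between the pads) lies 19 mm behind it (manip.grip_point_offset is the distance from the TCP to the grasp point, in m); z points along the fingers, y is the line along which they close (so a half turn about z gives the same grasp; the last joint's range is limited). The gripper opens to 85 mm and grips with 20 to 120 N. Pads are 22 mm wide; open, the fingers measure 114 mm over their backs; the gripper's body (76 mm by 85 mm) begins 54 mm behind the grasp point. The pads swing forward as they close: fully open they stand 13 mm farther back than shut.
Start: joints at [-0.21, 0.158, 1.597, -0, 1.386, -0.21], TCP at [0.575, -0, 0.231] pointing down, gripper open.
Joint ranges: [-2.91, 2.91], [-0.94, 2.29], [0.18, 2.7], [-1.29, 4.43], [0.17, 2.64], [-3, 3]. Speed limits (rad/s): [2.57, 2.57, 3.14, 3.14, 3.14, 3.14].

### API

Orientations are given as a rotation vector (axis times angle).
In Python, from bench import sense, viewer, hand_in, manip gives the robot as it stands. The module is installed in compiled form; this text tells all that it offers.
- The arm moves only by the shell command python3 -m jog 'ROWS' [FORCE]. ROWS is JSON, a list of rows, each an object with "translation": the shift along the tool's x, y, z normalised to -1 to 1, where 1 is 750 mm, a list of three; "yaw": the turn about the tool's z normalised to -1 to 1, where 1 is 0.1 rad; "grip": the gripper's target within -1 to 1 (fully open at 1, half-way at 0, shut at -1). A call has 1 to 20 rows; each row shifts and turns the commanded pose from where the row before left it, along the tool's axes as they then stand; what a row does not reach is not made up. A row lasts 1/12 s, in which the tool goes at most 41.7 mm and 7.16 degrees, less where a joint would pass 70% of its speed; a pose out of reach is approached as far as the arm can. A call with a number of a shift or a turn outside -1 to 1 is refused whole. A call with a gripper value outside its range is refused whole. The fingers move at their own pace and stop on an object; FORCE is the grip in N (left out, the last holds). Time passes only in rows, so rows that do not move let the fingers close. It gives the time, the measured TCP pose, the force, the opening and the grip force at its end, in the units of the state.
- sense(): the state, without advancing time (a new reading comes with each control period).
- viewer.capture(name): name is "scene" or "side" or "wrist"; returns (picture, depth): 400x640x3 uint8, red, green, blue; 400x640 float32, m along the optical axis (not along the pixel's ray), 0 where there is no reading.
- viewer.camera_params(name): a dict with "fx", "fy", "cx", "cy" (pixels), "position" and "rotation" of the camera in the world. Camera axes: x right, y up, looking along -z (the intrinsics and any distortion apply to the point x, -y, -z); pixel columns grow to the right and rows downward; lengths in m; the calibration is good to about 2 mm. A picture is of the moment at which its call begins: read the wrist's pose just before it. camera_params takes no time and is no camera call; for the wrist camera it gives the pose at the moment of the call.
- hand_in(): hands the job in; it is judged then, once.
The state is a dict: "time": time; "joint_pos": joint angles; "qvel": joint speeds; "effort": joint torques, N m; "ee_pos": TCP position; "ee_rot": TCP orientation; "contact_force": force on the tool from outside, world axes, zero at the start; "ft_torque": the same for the moment, N m; "finger_gap": finger opening in m; "finger_force": force on a finger pad.
Only numpy, scipy, OpenCV 4.12 (cv2) and the standard library are available. Lean on these libraries where they do the work, as an engineer would, in place of code of your own. Each camera call takes 0.05 s, during which the arm holds its last target. There are 200 camera calls.

## Working session

There is one attempt and no reset: what is moved stays moved. The work goes in short steps, Python scripts to look and compute and a shell command to move; the robot and the scene stay as the last step left them, time stands still between calls to the robot, and variables do not carry over. Pictures are saved under pics/ and viewed, at most 10 in all, crops included, and the job is handed in when it is done.

```bash
mkdir -p pics; cat > h.py <<'E'
import numpy as np, cv2
from bench import sense, viewer, hand_in, manip
def cap(n):
    p=viewer.camera_params(n); a,d=viewer.capture(n); return a,d,p
def cloud(d,p):
    v,u=np.mgrid[0:d.shape[0],0:d.shape[1]]
    c=np.stack([(u-p['cx'])/p['fx']*d,-(v-p['cy'])/p['fy']*d,-d],-1)
    return c@np.array(p['rotation']).T+np.array(p['position'])
E
python3 - <<'E'
from h import *
for n in ['scene','side']:
    a,d,p=cap(n); np.savez(n+'.npz',a=a,d=d,P=cloud(d,p)); cv2.imwrite(f'pics/{n}0.png',a[...,::-1]); print(n,{k:np.round(v,3) if k!='x' else v for k,v in p.items() if not isinstance(v,str)})
print(sense())
E
```

```text
Traceback (most recent call last):
  File "h.py", line 8, in cloud
    return c@np.array(p['rotation']).T+np.array(p['position'])
           ~~~~~~~~~~~~~~~~~~~~~~~~~~~^~~~~~~~~~~~~~~~~~~~~~~~
ValueError: operands could not be broadcast together with shapes (400,640) (3,)
```

```bash
sed -i "s/np.array(p\['rotation'\]).T/cv2.Rodrigues(np.array(p['rotation'],float))[0].T/" h.py
python3 - <<'E'
from h import *
for n in ['scene','side']:
    a,d,p=cap(n); np.savez(n+'.npz',a=a,d=d,P=cloud(d,p)); cv2.imwrite(f'pics/{n}0.png',a[...,::-1]); print(n,p)
print(sense())
E
```

```text
scene {'fx': 424.2455080406821, 'fy': 424.2455080406821, 'cx': 316.1252262308443, 'cy': 201.6222131491987, 'position': array([ 1.05868097, -0.15319557,  1.18149701]), 'rotation': array([0.47910825, 0.33212666, 1.15327557])}
side {'fx': 407.89468744348125, 'fy': 407.89468744348125, 'cx': 316.1771043946923, 'cy': 200.96711451685204, 'position': array([0.22477415, 0.90649051, 1.11306832]), 'rotation': array([ 0.13181612, -1.02793018, -2.68044331])}
{'time': 0.15, 'joint_pos': array([-2.10099525e-01,  1.58902926e-01,  1.59794704e+00,  9.34315123e-06,
        1.38622366e+00, -2.10115863e-01]), 'qvel': array([-1.20641154e-03, -3.46573543e-04, -3.65790567e-03,  1.98192083e-04,
        2.90774099e-05,  1.06312723e-03]), 'effort': array([-2.14565043e-04, -3.96382570e+01, -3.31784391e+01, -3.73612720e-04,
        5.52137004e-03,  3.93964319e-05]), 'ee_pos': array([5.74529131e-01, 8.24086939e-05, 2.30541817e-01]), 'ee_rot': array([-2.22054289e+00, -2.22057535e+00,  1.25309308e-03]), 'contact_force': array([ 0.08323218,  0.28989518, -0.26580087]), 'ft_torque': array([-0.00680443, -0.00941066,  0.01589547]), 'finger_force': 0.0, 'finger_gap': 0.085136326812813}
```

View pics/scene0.png

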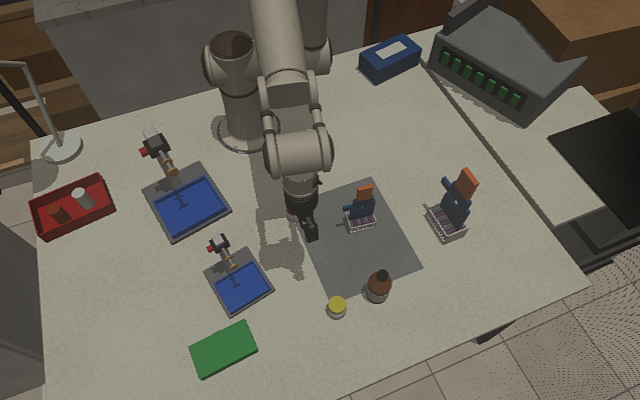

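View pics/side0.png

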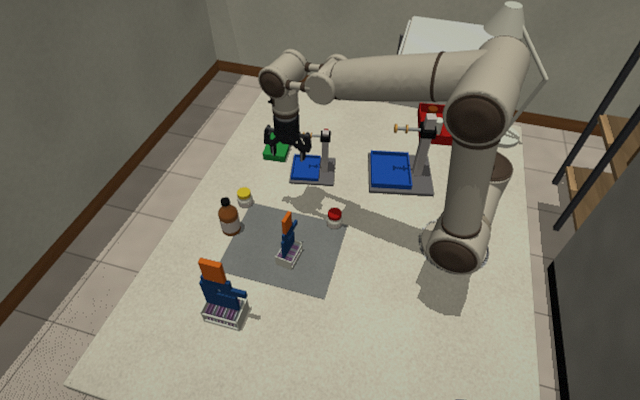

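Candidates in the scene picture: the baskets are at (361,208) small and (455,203) large, the stands at (235,275) small and (183,190) large. I choose the small basket and the small stand. The red cup is hidden in the scene picture; the side view shows it at (335,217), near the basket.

```bash
python3 - <<'E'
from h import *
def st(t,P):
    print(t,len(P),'med',np.round(np.median(P,0),4),'lo',np.round(np.percentile(P,3,0),3),'hi',np.round(np.percentile(P,97,0),3))
def seg(n,box,cond):
    z=np.load(n+'.npz');a=z['a'].astype(int);P=z['P'];m=np.zeros(a.shape[:2],bool)
    u0,v0,u1,v1=box;m[v0:v1,u0:u1]=1
    r,g,b=a[...,0],a[...,1],a[...,2]
    m&=cond(r,g,b)&(z['d']>0); return P[m]
org=lambda r,g,b:(r>150)&(g<130)&(b<80)
blu=lambda r,g,b:(b>r+25)&(b>50)
R={}
for n,bs,bst in [('scene',(335,170,395,240),(195,225,280,320)),('side',(265,200,310,270),(285,145,322,185))]:
    o=seg(n,bs,org); st(n+' tab',o)
    b=seg(n,bs,blu); st(n+' plate',b)
    xy=np.vstack([o,b])
    xy=xy[xy[:,2]>.05][:,:2]; c=xy.mean(0); w,v=np.linalg.eigh(np.cov((xy-c).T)); print(' dir',np.round(v[:,1],3),'ang',np.degrees(np.arctan2(v[1,1],v[0,1])),np.sqrt(w))
    t=seg(n,bst,blu); st(n+' tray',t)
    rc=cv2.minAreaRect((t[:,:2]*1000).astype(np.float32)); print(rc)
    top=seg(n,(195,225,280,320) if n=='scene' else (285,120,345,190),lambda r,g,b:r>-1); st('high',top[top[:,2]>.13])
    h=top[top[:,2]>.192]; st('post top',h)
for n,bx in [('scene',(195,225,285,320)),('side',(255,115,350,195))]:
    a=np.load(n+'.npz')['a'][bx[1]:bx[3],bx[0]:bx[2],::-1]; cv2.imwrite(f'pics/st_{n}.png',cv2.resize(a,None,fx=4,fy=4,interpolation=cv2.INTER_CUBIC))
a=np.load('side.npz')['a'][195:275,255:360,::-1]; b=np.load('scene.npz')['a'][165:245,320:400,::-1]
s=np.load('scene.npz')['a'][225:305,195:270,::-1]
cv2.imwrite('pics/crop.png',cv2.resize(np.hstack([a,b,s]),None,fx=3,fy=3,interpolation=cv2.INTER_CUBIC))
E
```

```text
scene tab 41 med [0.5105 0.2049 0.2108] lo [0.505 0.187 0.208] hi [0.515 0.224 0.214]
scene plate 40 med [0.5073 0.1702 0.1278] lo [0.5   0.148 0.098] hi [0.517 0.24  0.153]
 dir [0.126 0.992] ang 82.75791334593096 [0.00279387 0.02617655]
scene tray 1634 med [ 0.5771 -0.1987  0.0177] lo [ 0.524 -0.26   0.013] hi [ 0.631 -0.135  0.031]
((481.18988037109375, -217.83763122558594), (306.875732421875, 130.9324493408203), 11.866166114807129)
high 444 med [ 0.5213 -0.2068  0.1883] lo [ 0.496 -0.24   0.144] hi [ 0.589 -0.189  0.202]
post top 119 med [ 0.5131 -0.2111  0.1989] lo [ 0.496 -0.227  0.192] hi [ 0.543 -0.197  0.204]
side tab 41 med [0.5087 0.2068 0.21  ] lo [0.502 0.19  0.205] hi [0.515 0.224 0.212]
side plate 106 med [0.508  0.2302 0.1177] lo [0.499 0.151 0.055] hi [0.517 0.243 0.15 ]
 dir [0.15  0.989] ang 81.39605383412714 [0.00287087 0.02826481]
side tray 678 med [ 0.5741 -0.1932  0.0172] lo [ 0.521 -0.263  0.011] hi [ 0.63  -0.128  0.03 ]
((563.7031860351562, -127.41348266601562), (110.11511993408203, 278.80267333984375), 11.58335018157959)
high 842 med [0.5305 0.0068 0.3195] lo [ 0.492 -0.215  0.148] hi [0.568 0.033 0.403]
post top 679 med [0.5347 0.0093 0.3345] lo [ 0.499 -0.21   0.2  ] hi [0.568 0.033 0.404]
```

View pics/crop.png

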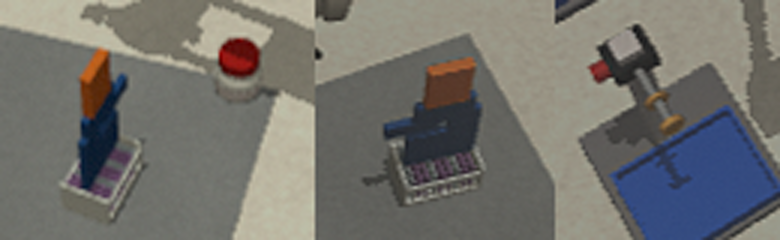

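The close crop confirms the small basket: its slot and overhanging jaw point to world -y. The red cup is separate. The small stand's pin points roughly towards +x, with brass collars.

```bash
python3 - <<'E'
from h import *
for n in ['scene','side']:
    z=np.load(n+'.npz');a=z['a'].astype(int);P=z['P'];r,g,b=[a[...,i] for i in range(3)]
    near=(np.abs(P[...,0]-.57)<.14)&(np.abs(P[...,1]+.2)<.13)&(z['d']>0)
    # base: anything 6..35mm high
    m=near&(b>r+40)&(P[...,2]<.04)&(P[...,2]>.006)
    m=cv2.morphologyEx(m.astype(np.uint8),cv2.MORPH_OPEN,np.ones((3,3)))>0
    _,l,s,c=cv2.connectedComponentsWithStats(m.astype(np.uint8)); k=1+s[1:,4].argmax()
    print(n,'tray',cv2.minAreaRect((P[l==k][:,:2]*1000).astype(np.float32)))
    m=near&(P[...,2]<.04)&(P[...,2]>.008)&(np.abs(r-b)<200)
    m=cv2.morphologyEx(m.astype(np.uint8),cv2.MORPH_OPEN,np.ones((3,3)))
    _,l,s,c=cv2.connectedComponentsWithStats(m); k=1+s[1:,4].argmax()
    print('base',cv2.minAreaRect((P[l==k][:,:2]*1000).astype(np.float32)))
    br=near&(P[...,2]>.13)&(P[...,2]<.21)&(r>b+40)&(g>b+15)
    q=P[br];uv=np.argwhere(br);print('brass',len(q));print(np.c_[uv,np.round(q*1000)].astype(int)[:: max(1,len(q)//30)].tolist())
    pin=near&(P[...,2]>.14)&(P[...,2]<.197)&(P[...,0]>.545);q=P[pin]
    c=q[:,:2].mean(0);w,v=np.linalg.eigh(np.cov((q[:,:2]-c).T));print('pin',len(q),c,np.degrees(np.arctan2(v[1,1],v[0,1])),np.sqrt(w),np.percentile(q[:,2],[5,50,95]))
    top=near&(P[...,2]>.19)&(P[...,2]<.21)&(r>90)&(abs(r-b)<40)&(P[...,0]<.54);print('top',P[top].mean(0),P[top].min(0),P[top].max(0),top.sum())
E
```

```text
scene tray ((580.65234375, -196.73358154296875), (102.85675048828125, 129.91448974609375), 12.298066139221191)
base ((552.4700317382812, -201.7130126953125), (172.28329467773438, 149.97271728515625), 11.9161958694458)
brass 31
[[256, 228, 559, -200, 193], [256, 229, 558, -198, 189], [256, 230, 560, -196, 190], [256, 231, 559, -194, 186], [257, 227, 561, -203, 193], [257, 228, 561, -201, 190], [258, 226, 560, -207, 187], [258, 227, 561, -204, 188], [259, 225, 560, -210, 184], [259, 226, 563, -208, 188], [263, 234, 582, -192, 191], [263, 235, 583, -189, 191], [263, 236, 582, -187, 185], [264, 232, 578, -198, 180], [264, 233, 585, -195, 192], [264, 234, 585, -192, 191], [264, 235, 585, -190, 188], [264, 236, 586, -188, 188], [265, 231, 583, -200, 187], [265, 232, 585, -198, 188], [265, 233, 587, -196, 191], [265, 234, 588, -193, 191], [265, 235, 588, -191, 189], [266, 230, 585, -203, 187], [266, 231, 588, -201, 192], [266, 232, 590, -199, 193], [266, 233, 589, -196, 191], [267, 230, 587, -204, 185], [267, 231, 589, -202, 189], [267, 232, 588, -200, 184], [268, 231, 589, -203, 183]]
pin 
[... 269 characters left out ...]
02270507812), (110.11511993408203, 138.6920623779297), 11.58335018157959)
base ((547.8251953125, -200.85226440429688), (169.14486694335938, 150.7062530517578), 12.731402397155762)
brass 10
[[128, 326, 512, -246, 187], [128, 327, 509, -248, 186], [132, 303, 586, -202, 185], [132, 304, 582, -201, 187], [132, 311, 557, -206, 189], [133, 311, 555, -198, 190], [134, 310, 559, -200, 183], [134, 311, 554, -197, 187], [135, 311, 555, -198, 182], [136, 311, 553, -192, 182]]
pin 14 [ 0.55718301 -0.19980382] 177.6681573453129 [0.00500442 0.01188256] [0.17703826 0.18361089 0.18933962]
top [ 0.5058095  -0.21030221  0.19857975] [ 0.49328712 -0.23440071  0.19025369] [ 0.52502796 -0.1955794   0.20414072] 35
```

```bash
python3 -m jog '[{"translation":[0.0392,-0.0123,0],"yaw":0,"grip":1},{"translation":[0.0392,-0.0123,0],"yaw":0,"grip":1},{"translation":[0.0392,-0.0123,0],"yaw":0,"grip":1},{"translation":[0.0392,-0.0123,0],"yaw":0,"grip":1},{"translation":[0.0392,-0.0123,0],"yaw":0,"grip":1},{"translation":[0.0392,-0.0123,0],"yaw":0,"grip":1},{"translation":[0.0392,-0.0123,0],"yaw":0,"grip":1},{"translation":[0,0,0],"yaw":0.7,"grip":1},{"translation":[0,0,0],"yaw":0.7,"grip":1},{"translation":[0,0,0],"yaw":0,"grip":1},{"translation":[0,0,0],"yaw":0,"grip":1}]' 30
python3 - <<'E'
from h import *
s=sense();print(s['ee_pos'],s['ee_rot'])
R=cv2.Rodrigues(s['ee_rot'])[0];print(np.round(R,3))
a,d,p=cap('wrist');P=cloud(d,p);cv2.imwrite('pics/w1.png',a[...,::-1]);b=a.astype(int)
m=(b[...,0]>130)&(b[...,2]<90)&(b[...,1]<140)&(d>0)
q=P[m];q=q[np.abs(q[:,2]-.21)<.006]
print(len(q),np.median(q,0));print(cv2.minAreaRect((q[:,:2]*1000).astype(np.float32)))
m=(b[...,2]>b[...,0]+25)&(d>0)&(np.abs(P[...,2]-.152)<.006);q=P[m]
if len(q)>5: print('plate top',len(q),cv2.minAreaRect((q[:,:2]*1000).astype(np.float32)))
E
```

```text
time: 1.07
ee_pos: [0.5102, 0.2058, 0.231]
ee_rot: [-2.369, -2.063, 0.001]
contact_force: [0.0, 0.1, -0.1]
finger_gap: 0.0853
finger_force: 0.0
[0.5102295  0.20575899 0.23102625] [-2.36912291e+00 -2.06288596e+00  7.61394344e-04]
[[ 0.138  0.99  -0.001]
 [ 0.99  -0.138 -0.   ]
 [-0.    -0.    -1.   ]]
1449 [0.51192323 0.209635   0.2093798 ]
((511.7781677246094, 207.6231689453125), (43.42359924316406, 10.8624906539917), 82.75358581542969)
plate top 135 ((514.4491577148438, 233.46182250976562), (8.296878814697266, 7.404102325439453), 82.85792541503906)
```

View pics/w1.png

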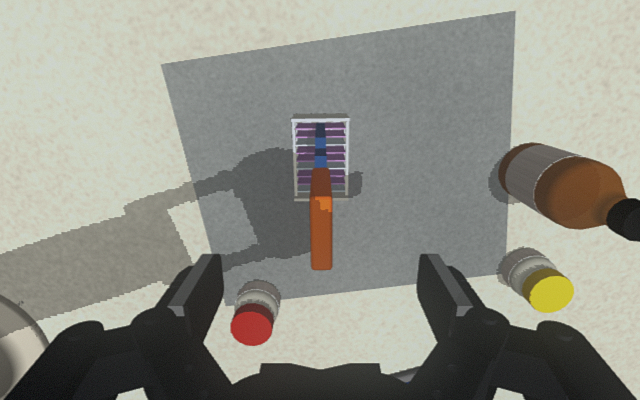

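The wrist view shows the tab at (321,220) between the fingers, with the red cup at (252,325) and the yellow cup and bottle to the right, all low and clear. The tab measures 43x11 mm at z 0.209, which fits the description.

```bash
python3 -m jog '[{"translation":[0.0027,0.0017,0.01],"yaw":-0.1,"grip":1},{"translation":[0,0,0.025],"yaw":0,"grip":1},{"translation":[0,0,0.025],"yaw":0,"grip":1},{"translation":[0,0,0.0225],"yaw":0,"grip":1},{"translation":[0,0,0],"yaw":0,"grip":1},{"translation":[0,0,0],"yaw":0,"grip":-1},{"translation":[0,0,0],"yaw":0,"grip":-1},{"translation":[0,0,0],"yaw":0,"grip":-1},{"translation":[0,0,0],"yaw":0,"grip":-1},{"translation":[0,0,0],"yaw":0,"grip":-1},{"translation":[0,0,0],"yaw":0,"grip":-1},{"translation":[0,0,0],"yaw":0,"grip":-1},{"translation":[0,0,0],"yaw":0,"grip":-1}]' 60
```

```text
time: 2.2
ee_pos: [0.5124, 0.2078, 0.1701]
ee_rot: [2.361, 2.072, 0.002]
contact_force: [-1.3, -0.4, 2.3]
finger_gap: 0.0116
finger_force: 59.2
```

```bash
python3 -m jog '[{"translation":[0,0,-0.01],"yaw":0,"grip":-1},{"translation":[0,0,-0.025],"yaw":0,"grip":-1},{"translation":[0,0,-0.03],"yaw":0,"grip":-1},{"translation":[0,0,-0.03],"yaw":0,"grip":-1},{"translation":[0,0,-0.03],"yaw":0,"grip":-1},{"translation":[0,0,-0.01],"yaw":0,"grip":-1},{"translation":[0,0,0],"yaw":-0.8,"grip":-1},{"translation":[0,0,0],"yaw":-0.9,"grip":-1},{"translation":[0,0,0],"yaw":-0.9,"grip":-1},{"translation":[0,0,0],"yaw":-0.84,"grip":-1},{"translation":[0,0,0],"yaw":0,"grip":-1},{"translation":[0,0,0],"yaw":0,"grip":-1},{"translation":[0,0,0],"yaw":0,"grip":-1}]'
python3 - <<'E'
from h import *
s=sense();R=cv2.Rodrigues(s['ee_rot'])[0];print(np.round(R,3))
o=np.array([.507,-.211]);c,S=np.cos(np.radians(12.2)),np.sin(np.radians(12.2))
t=o+np.array([[c,-S],[S,c]])@[.065,.095]
print('tool shift units',R.T@np.r_[t-s['ee_pos'][:2],0]/.75)
E
```

```text
time: 3.28
ee_pos: [0.5116, 0.2075, 0.2699]
ee_rot: [-1.974, -2.443, 0.002]
contact_force: [0.2, -0.0, -3.5]
finger_gap: 0.0115
finger_force: 58.7
[[-0.21   0.978 -0.001]
 [ 0.978  0.21  -0.   ]
 [ 0.    -0.001 -1.   ]]
tool shift units [-4.17503896e-01 -3.67736630e-02  2.15321077e-05]
```

```bash
python3 -m jog '[{"translation":[-0.02,-0.002,0],"yaw":0,"grip":-1},{"translation":[-0.035,-0.003,0],"yaw":0,"grip":-1},{"translation":[-0.04,-0.0035,0],"yaw":0,"grip":-1},{"translation":[-0.04,-0.0035,0],"yaw":0,"grip":-1},{"translation":[-0.04,-0.0035,0],"yaw":0,"grip":-1},{"translation":[-0.04,-0.0035,0],"yaw":0,"grip":-1},{"translation":[-0.04,-0.0035,0],"yaw":0,"grip":-1},{"translation":[-0.04,-0.0035,0],"yaw":0,"grip":-1},{"translation":[-0.04,-0.0035,0],"yaw":0,"grip":-1},{"translation":[-0.035,-0.003,0],"yaw":0,"grip":-1},{"translation":[-0.03,-0.003,0],"yaw":0,"grip":-1},{"translation":[-0.0175,-0.0013,0],"yaw":0,"grip":-1},{"translation":[0,0,0],"yaw":0,"grip":-1},{"translation":[0,0,0],"yaw":0,"grip":-1},{"translation":[0,0,0],"yaw":0,"grip":-1}]'
python3 - <<'E'
from h import *
s=sense();print(s['ee_pos'])
w=cap('wrist');c=cap('scene');S=cap('side')
for n,x in [('w2',w),('c2',c),('s2',S)]: np.savez(n+'.npz',a=x[0],d=x[1],P=cloud(x[1],x[2]))
W=w[0][...,::-1];C=c[0][190:310,180:320,::-1];D=S[0][80:200,240:380,::-1]
f=lambda x:cv2.resize(x,(350,300),interpolation=cv2.INTER_CUBIC)
cv2.imwrite('pics/m2.png',np.vstack([np.hstack([f(C),f(D)]),cv2.resize(W[:,80:560],(700,300))[:, :]]))
E
```

```text
time: 4.53
ee_pos: [0.5514, -0.1032, 0.2705]
ee_rot: [-1.971, -2.446, -0.001]
contact_force: [0.6, -0.4, -3.8]
finger_gap: 0.0115
finger_force: 58.7
[ 0.55137162 -0.10315957  0.27048395]
```

View pics/m2.png

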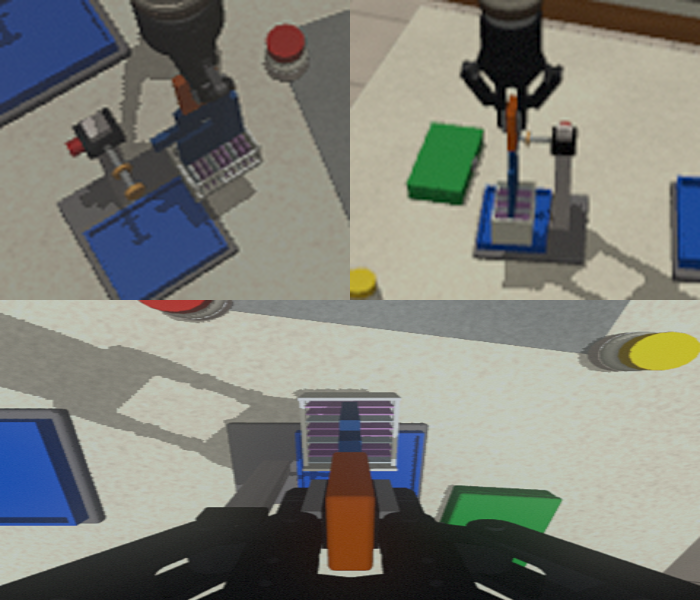

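The slot faces the pin and the plate lines up between the collars. The fingers are clear. A quick numeric check of the plate's plane in the stand frame comes next.

```bash
python3 - <<'E'
from h import *
o=np.array([.507,-.211,0]);t=np.radians(12.2);R=np.array([[np.cos(t),-np.sin(t),0],[np.sin(t),np.cos(t),0],[0,0,1]])
for n in ['c2','s2']:
    z=np.load(n+'.npz');a=z['a'].astype(int);Q=(z['P']-o)@R;r,g,b=[a[...,i] for i in range(3)]
    near=(Q[...,0]>-.03)&(Q[...,0]<.13)&(np.abs(Q[...,1])<.16)&(z['d']>0)
    m=near&(b>r+20)&(Q[...,2]>.17)&(Q[...,2]<.27)&(Q[...,1]>.02);q=Q[m];print(n,'plate',len(q),np.round(np.percentile(q,[3,50,97],axis=0)*1000))
    print(' slope dx/dy',np.polyfit(q[:,1],q[:,0],1)[0])
    j=q[(q[:,1]<.055)];print(' jaw',len(j),np.round(np.percentile(j,[3,50,97],axis=0)*1000) if len(j) else '')
    m=near&(r>b+40)&(g>b+15)&(np.abs(Q[...,1])<.02)&(Q[...,2]>.15)&(Q[...,2]<.21);q=Q[m];
    for lo,hi in [(.04,.066),(.066,.1)]:
        k=q[(q[:,0]>lo)&(q[:,0]<hi)];print(' brass',len(k),np.round(np.percentile(k,[5,50,95],axis=0)*1000).tolist() if len(k) else '')
    m=near&(np.abs(Q[...,1])<.015)&(Q[...,0]>.055)&(Q[...,0]<.075)&(Q[...,2]>.15)&(Q[...,2]<.21)&(r<b+30);k=Q[m];print(' pin',len(k),np.round(np.percentile(k,[5,50,95],axis=0)*1000).tolist() if len(k) else '')
E
```

```text
c2 plate 67 [[ 62.  37. 197.]
 [ 67.  65. 227.]
 [ 70. 129. 254.]]
 slope dx/dy -0.0017511387793434753
 jaw 23 [[ 62.  36. 226.]
 [ 68.  46. 229.]
 [ 70.  55. 232.]]
 brass 10 [[52.0, -9.0, 183.0], [53.0, -3.0, 188.0], [55.0, 5.0, 193.0]]
 brass 21 [[77.0, -9.0, 183.0], [80.0, -2.0, 189.0], [83.0, 6.0, 192.0]]
 pin 26 [[55.0, -5.0, 177.0], [61.0, -1.0, 183.0], [72.0, 6.0, 186.0]]
s2 plate 69 [[ 58.  98. 175.]
 [ 60. 129. 210.]
 [ 66. 135. 253.]]
 slope dx/dy 0.12368311983925595
 jaw 0 
 brass 7 [[49.0, -8.0, 178.0], [49.0, 3.0, 185.0], [53.0, 6.0, 190.0]]
 brass 0 
 pin 4 [[57.0, -1.0, 179.0], [59.0, -0.0, 181.0], [61.0, 2.0, 183.0]]
```

```bash
python3 -m jog '[{"translation":[-0.016,-0.0015,0],"yaw":0,"grip":-1},{"translation":[-0.024,0,0],"yaw":0,"grip":-1},{"translation":[-0.016,0,0],"yaw":0,"grip":-1},{"translation":[-0.008,0,0],"yaw":0,"grip":-1},{"translation":[0,0,0.009],"yaw":0,"grip":-1},{"translation":[0,0,0.009],"yaw":0,"grip":-1},{"translation":[0,0,0.0047],"yaw":0,"grip":-1},{"translation":[0,0,0],"yaw":0,"grip":-1},{"translation":[0,0,0],"yaw":0,"grip":-1},{"translation":[0,0,0],"yaw":0,"grip":-1}]'
```

```text
time: 5.52
ee_pos: [0.5606, -0.151, 0.2538]
ee_rot: [1.971, 2.446, 0.0]
contact_force: [0.2, 0.3, -4.1]
finger_gap: 0.0117
finger_force: 58.6
```

```bash
python3 -m jog '[{"translation":[0,0,0.0013],"yaw":0,"grip":-1},{"translation":[0,0,0.0013],"yaw":0,"grip":-1},{"translation":[0,0,0.0013],"yaw":0,"grip":-1},{"translation":[0,0,0],"yaw":0,"grip":-1},{"translation":[0,0,0],"yaw":0,"grip":-1}]'; python3 -m jog '[{"translation":[0,0,0.0013],"yaw":0,"grip":-1},{"translation":[0,0,0],"yaw":0,"grip":-1},{"translation":[0,0,0],"yaw":0,"grip":-1}]'
```

```text
time: 5.93
ee_pos: [0.5605, -0.1514, 0.2507]
ee_rot: [-1.971, -2.446, 0.0]
contact_force: [-0.2, -0.8, -3.9]
finger_gap: 0.0112
finger_force: 58.6
time: 6.18
ee_pos: [0.5605, -0.1514, 0.2497]
ee_rot: [-1.971, -2.446, 0.0]
contact_force: [0.8, -0.1, -3.7]
finger_gap: 0.0113
finger_force: 58.7
```

```bash
for i in 1; do python3 -m jog '[{"translation":[0,0,0.0013],"yaw":0,"grip":-1},{"translation":[0,0,0],"yaw":0,"grip":-1},{"translation":[0,0,0],"yaw":0,"grip":-1}]' | grep -E "ee_pos|contact"; done;  python3 -m jog '[{"translation":[0,0,0.0013],"yaw":0,"grip":-1},{"translation":[0,0,0],"yaw":0,"grip":-1},{"translation":[0,0,0],"yaw":0,"grip":-1}]'| grep -E "ee_pos|contact"
```

```text
ee_pos: [0.5605, -0.1514, 0.2487]
contact_force: [-0.3, 0.6, -3.8]
ee_pos: [0.5605, -0.1513, 0.2477]
contact_force: [-0.1, 0.7, -3.9]
```

```bash
python3 -m jog '[{"translation":[0,0,0.0013],"yaw":0,"grip":-1},{"translation":[0,0,0],"yaw":0,"grip":-1},{"translation":[0,0,0],"yaw":0,"grip":-1}]' | grep -E "ee_pos|contact"
```

```text
ee_pos: [0.5605, -0.1513, 0.2467]
contact_force: [-0.5, 0.7, -3.5]
```

```bash
python3 -m jog '[{"translation":[0,0,0.0007],"yaw":0,"grip":-1},{"translation":[0,0,0],"yaw":0,"grip":-1},{"translation":[0,0,0],"yaw":0,"grip":-1}]' | grep -E "ee_pos|contact"
```

```text
ee_pos: [0.5605, -0.1514, 0.2463]
contact_force: [0.3, 0.4, -3.8]
```

```bash
python3 -m jog '[{"translation":[0,0,0.001],"yaw":0,"grip":-1},{"translation":[0,0,0],"yaw":0,"grip":-1},{"translation":[0,0,0],"yaw":0,"grip":-1}]' | grep -E "ee_pos|contact"
```

```text
ee_pos: [0.5605, -0.1514, 0.2455]
contact_force: [0.1, -0.4, -3.7]
```

```bash
python3 -m jog '[{"translation":[0,0,0.001],"yaw":0,"grip":-1},{"translation":[0,0,0],"yaw":0,"grip":-1},{"translation":[0,0,0],"yaw":0,"grip":-1}]' | grep -E "ee_pos|contact|torque"
```

```text
ee_pos: [0.5605, -0.1514, 0.2447]
contact_force: [1.3, -0.4, -2.5]
```

```bash
python3 -m jog '[{"translation":[0,0,0.0005],"yaw":0,"grip":-1},{"translation":[0,0,0],"yaw":0,"grip":-1},{"translation":[0,0,0],"yaw":0,"grip":-1}]' | grep -E "ee_pos|contact"; python3 -c "
from h import *
s=sense();print(s['ft_torque'],s['contact_force'])"
```

```text
ee_pos: [0.5605, -0.1514, 0.2444]
contact_force: [-0.2, 0.6, -3.4]
[ 0.02337695 -0.03959145  0.01213414] [-0.21725016  0.61735136 -3.35200743]
```

```bash
python3 -m jog '[{"translation":[0,0,0.0008],"yaw":0,"grip":-1},{"translation":[0,0,0],"yaw":0,"grip":-1},{"translation":[0,0,0],"yaw":0,"grip":-1}]' | grep -E "ee_pos|contact"; python3 -c "
from h import *
s=sense();print(s['ft_torque'],s['contact_force'])"
```

```text
ee_pos: [0.5606, -0.1514, 0.2438]
contact_force: [-0.6, 1.1, -3.7]
[ 0.03321261  0.02207695 -0.01822682] [-0.59876251  1.05221644 -3.67691294]
```

```bash
python3 -m jog '[{"translation":[0,0,0.0009],"yaw":0,"grip":-1},{"translation":[0,0,0],"yaw":0,"grip":-1},{"translation":[0,0,0],"yaw":0,"grip":-1}]' | grep -E "ee_pos|contact"
```

```text
ee_pos: [0.5606, -0.1514, 0.2434]
contact_force: [-0.9, 0.6, -1.8]
```

```bash
python3 -m jog '[{"translation":[0,0,0.0009],"yaw":0,"grip":-1},{"translation":[0,0,0],"yaw":0,"grip":-1},{"translation":[0,0,0],"yaw":0,"grip":-1}]' | grep -E "ee_pos|contact"; python3 - <<'E'
from h import *
s=sense();print(s['ft_torque'],s['contact_force'])
c=cap('scene');S=cap('side')
for n,x in [('c3',c),('s3',S)]: np.savez(n+'.npz',a=x[0],d=x[1],P=cloud(x[1],x[2]))
f=lambda x:cv2.resize(x[...,::-1],None,fx=6,fy=6,interpolation=cv2.INTER_CUBIC)
cv2.imwrite('pics/m3.png',np.hstack([f(c[0][220:305,200:265]),f(S[0][110:195,290:350])]))
E
```

```text
ee_pos: [0.5608, -0.1514, 0.2432]
contact_force: [-2.2, 0.9, 1.6]
[ 0.0695348   0.32402999 -0.11712583] [-2.1543552   0.87859754  1.57785781]
```

View pics/m3.png

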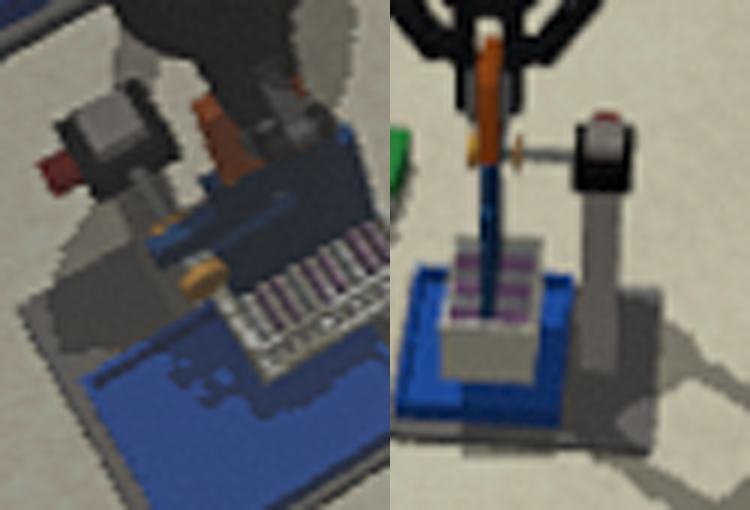

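The side view shows the plate between the collars. In the scene view the jaw lies over the pin between inner collar (170,225) and head (205,280). Jaw touched at TCP z≈0.2436; I back off by 1.5 mm, so the pin should be mid-channel, and slide.

```bash
python3 -m jog '[{"translation":[0,0,-0.0028],"yaw":0,"grip":-1},{"translation":[0,0,0],"yaw":0,"grip":-1},{"translation":[0,0,0],"yaw":0,"grip":-1},{"translation":[0,0,0],"yaw":0,"grip":-1}]' | grep -E "ee_pos|contact"
```

```text
ee_pos: [0.5603, -0.1513, 0.2438]
contact_force: [-0.6, 0.0, -3.0]
```

```bash
python3 -m jog '[{"translation":[-0.004,0,0],"yaw":0,"grip":-1},{"translation":[-0.004,0,0],"yaw":0,"grip":-1},{"translation":[-0.004,0,0],"yaw":0,"grip":-1},{"translation":[0,0,0],"yaw":0,"grip":-1},{"translation":[0,0,0],"yaw":0,"grip":-1}]' | grep -E "ee_pos|contact"
```

```text
ee_pos: [0.5625, -0.1605, 0.2445]
contact_force: [-0.4, 0.6, -3.6]
```

```bash
python3 -m jog '[{"translation":[0,0,-0.0008],"yaw":0,"grip":-1},{"translation":[-0.003,0,0],"yaw":0,"grip":-1},{"translation":[-0.003,0,0],"yaw":0,"grip":-1},{"translation":[0,0,0],"yaw":0,"grip":-1},{"translation":[0,0,0],"yaw":0,"grip":-1}]' | grep -E "ee_pos|contact"
```

```text
ee_pos: [0.5635, -0.1647, 0.2452]
contact_force: [0.2, 0.8, -2.8]
```

```bash
python3 -m jog '[{"translation":[-0.003,0,0],"yaw":0,"grip":-1},{"translation":[-0.003,0,0],"yaw":0,"grip":-1},{"translation":[-0.003,0,0],"yaw":0,"grip":-1},{"translation":[0,0,0],"yaw":0,"grip":-1},{"translation":[0,0,0],"yaw":0,"grip":-1}]' | grep -E "ee_pos|contact"
```

```text
ee_pos: [0.5649, -0.1713, 0.2451]
contact_force: [-0.4, 0.5, -2.9]
```

```bash
python3 -m jog '[{"translation":[-0.004,0,0],"yaw":0,"grip":-1},{"translation":[-0.004,0,0],"yaw":0,"grip":-1},{"translation":[-0.004,0,0],"yaw":0,"grip":-1},{"translation":[-0.004,0,0],"yaw":0,"grip":-1},{"translation":[0,0,0],"yaw":0,"grip":-1},{"translation":[0,0,0],"yaw":0,"grip":-1}]' | grep -E "ee_pos|contact"
```

```text
ee_pos: [0.5674, -0.1831, 0.2451]
contact_force: [-1.1, -0.7, -3.4]
```

```bash
python3 -m jog '[{"translation":[-0.004,0,0],"yaw":0,"grip":-1},{"translation":[-0.004,0,0],"yaw":0,"grip":-1},{"translation":[-0.003,0,0],"yaw":0,"grip":-1},{"translation":[0,0,0],"yaw":0,"grip":-1},{"translation":[0,0,0],"yaw":0,"grip":-1}]' | grep -E "ee_pos|contact"
```

```text
ee_pos: [0.5692, -0.1911, 0.2452]
contact_force: [-0.2, -0.5, -3.8]
```

```bash
python3 -m jog '[{"translation":[-0.003,0,0],"yaw":0,"grip":-1},{"translation":[-0.002,0,0],"yaw":0,"grip":-1},{"translation":[0,0,0],"yaw":0,"grip":-1},{"translation":[0,0,0],"yaw":0,"grip":-1}]' | grep -E "ee_pos|contact"
```

```text
ee_pos: [0.57, -0.1947, 0.2452]
contact_force: [0.1, -0.2, -3.4]
```

```bash
python3 -m jog '[{"translation":[-0.0016,0,0],"yaw":0,"grip":-1},{"translation":[0,0,0],"yaw":0,"grip":-1},{"translation":[0,0,0],"yaw":0,"grip":-1}]' | grep -E "ee_pos|contact"
```

```text
ee_pos: [0.5702, -0.1958, 0.2452]
contact_force: [-0.8, 1.2, -2.7]
```

```bash
python3 -m jog '[{"translation":[-0.0013,0,0],"yaw":0,"grip":-1},{"translation":[0,0,0],"yaw":0,"grip":-1},{"translation":[0,0,0],"yaw":0,"grip":-1}]' | grep -E "ee_pos|contact"
```

```text
ee_pos: [0.5704, -0.1968, 0.2452]
contact_force: [0.1, -0.0, -4.6]
```

```bash
python3 -m jog '[{"translation":[-0.0013,0,0],"yaw":0,"grip":-1},{"translation":[0,0,0],"yaw":0,"grip":-1},{"translation":[0,0,0],"yaw":0,"grip":-1}]' | grep -E "ee_pos|contact"
```

```text
ee_pos: [0.5706, -0.1978, 0.2452]
contact_force: [0.4, -0.7, -4.1]
```

```bash
python3 -m jog '[{"translation":[-0.001,0,0],"yaw":0,"grip":-1},{"translation":[0,0,0],"yaw":0,"grip":-1},{"translation":[0,0,0],"yaw":0,"grip":-1}]' | grep -E "ee_pos|contact"
```

```text
ee_pos: [0.5708, -0.1984, 0.2452]
contact_force: [-0.2, -0.2, -4.2]
```

```bash
python3 -m jog '[{"translation":[-0.001,0,0],"yaw":0,"grip":-1},{"translation":[0,0,0],"yaw":0,"grip":-1},{"translation":[0,0,0],"yaw":0,"grip":-1}]' | grep -E "ee_pos|contact"
```

```text
ee_pos: [0.5709, -0.1988, 0.2451]
contact_force: [0.1, 1.2, -4.0]
```

```bash
python3 -m jog '[{"translation":[-0.001,0,0],"yaw":0,"grip":-1},{"translation":[0,0,0],"yaw":0,"grip":-1},{"translation":[0,0,0],"yaw":0,"grip":-1}]' | grep -E "ee_pos|contact"
```

```text
ee_pos: [0.571, -0.1992, 0.245]
contact_force: [-1.1, 4.4, -1.7]
```

The wall is felt. I back off to the notch's middle and lower.

```bash
python3 -m jog '[{"translation":[0.003,0,0],"yaw":0,"grip":-1},{"translation":[0,0,0],"yaw":0,"grip":-1},{"translation":[0,0,0],"yaw":0,"grip":-1},{"translation":[0,0,0],"yaw":0,"grip":-1}]' | grep -E "ee_pos|contact"
```

```text
ee_pos: [0.5708, -0.1983, 0.2453]
contact_force: [0.4, -0.2, -3.0]
```

```bash
python3 -m jog '[{"translation":[0,0,0.0013],"yaw":0,"grip":-1},{"translation":[0,0,0.0013],"yaw":0,"grip":-1},{"translation":[0,0,0.0007],"yaw":0,"grip":-1},{"translation":[0,0,0],"yaw":0,"grip":-1},{"translation":[0,0,0],"yaw":0,"grip":-1}]' | grep -E "ee_pos|contact"
```

```text
ee_pos: [0.5706, -0.1977, 0.2426]
contact_force: [-0.5, -0.6, -4.2]
```

```bash
python3 -m jog '[{"translation":[0,0,0.0013],"yaw":0,"grip":-1},{"translation":[0,0,0.0013],"yaw":0,"grip":-1},{"translation":[0,0,0],"yaw":0,"grip":-1},{"translation":[0,0,0],"yaw":0,"grip":-1}]' | grep -E "ee_pos|contact"
```

```text
ee_pos: [0.5706, -0.1976, 0.2406]
contact_force: [-1.1, 0.3, -3.8]
```

```bash
python3 -m jog '[{"translation":[0,0,0.0013],"yaw":0,"grip":-1},{"translation":[0,0,0.0013],"yaw":0,"grip":-1},{"translation":[0,0,0],"yaw":0,"grip":-1},{"translation":[0,0,0],"yaw":0,"grip":-1}]' | grep -E "ee_pos|contact"
```

```text
ee_pos: [0.5706, -0.1976, 0.2386]
contact_force: [-0.1, -0.5, -4.3]
```

```bash
python3 -m jog '[{"translation":[0,0,0.0013],"yaw":0,"grip":-1},{"translation":[0,0,0],"yaw":0,"grip":-1},{"translation":[0,0,0],"yaw":0,"grip":-1}]' | grep -E "ee_pos|contact"
```

```text
ee_pos: [0.5706, -0.1977, 0.2378]
contact_force: [0.1, -0.5, -3.9]
```

```bash
python3 -m jog '[{"translation":[0,0,0.0013],"yaw":0,"grip":-1},{"translation":[0,0,0],"yaw":0,"grip":-1},{"translation":[0,0,0],"yaw":0,"grip":-1}]' | grep -E "ee_pos|contact"
```

```text
ee_pos: [0.5706, -0.1977, 0.2367]
contact_force: [-0.5, -0.1, -3.3]
```

```bash
python3 -m jog '[{"translation":[0,0,0.001],"yaw":0,"grip":-1},{"translation":[0,0,0],"yaw":0,"grip":-1},{"translation":[0,0,0],"yaw":0,"grip":-1}]' | grep -E "ee_pos|contact"
```

```text
ee_pos: [0.5706, -0.1977, 0.2361]
contact_force: [-0.3, -1.2, -2.7]
```

```bash
python3 -m jog '[{"translation":[0,0,0.0008],"yaw":0,"grip":-1},{"translation":[0,0,0],"yaw":0,"grip":-1},{"translation":[0,0,0],"yaw":0,"grip":-1}]' | grep -E "ee_pos|contact"
```

```text
ee_pos: [0.5707, -0.1977, 0.2356]
contact_force: [-0.4, 0.7, -4.0]
```

```bash
python3 -m jog '[{"translation":[0,0,0.0007],"yaw":0,"grip":-1},{"translation":[0,0,0],"yaw":0,"grip":-1},{"translation":[0,0,0],"yaw":0,"grip":-1}]' | grep -E "ee_pos|contact"
```

```text
ee_pos: [0.5708, -0.1978, 0.2354]
contact_force: [-0.5, 0.1, -0.4]
```

```bash
python3 -m jog '[{"translation":[0,0,0.0005],"yaw":0,"grip":-1},{"translation":[0,0,0],"yaw":0,"grip":-1},{"translation":[0,0,0],"yaw":0,"grip":-1}]' | grep -E "ee_pos|contact"
```

```text
ee_pos: [0.5708, -0.1978, 0.2352]
contact_force: [-1.2, 0.2, 2.1]
```

```bash
python3 -m jog '[{"translation":[0,0,-0.0004],"yaw":0,"grip":-1},{"translation":[0,0,0],"yaw":0,"grip":-1},{"translation":[0,0,0],"yaw":0,"grip":-0.6},{"translation":[0,0,0],"yaw":0,"grip":-0.4},{"translation":[0,0,0],"yaw":0,"grip":-0.2},{"translation":[0,0,0],"yaw":0,"grip":0},{"translation":[0,0,0],"yaw":0,"grip":0},{"translation":[0,0,0],"yaw":0,"grip":0},{"translation":[0,0,0],"yaw":0,"grip":0},{"translation":[0,0,0],"yaw":0,"grip":0}]' 20
python3 - <<'E'
from h import *
c=cap('scene');S=cap('side')
f=lambda x:cv2.resize(x[...,::-1],None,fx=5,fy=5,interpolation=cv2.INTER_CUBIC)
cv2.imwrite('pics/m4.png',np.hstack([f(c[0][200:305,190:270]),f(S[0][90:195,280:350])]))
E
```

```text
time: 16.87
ee_pos: [0.5707, -0.1977, 0.2349]
ee_rot: [-1.971, -2.446, 0.0]
contact_force: [0.1, 1.0, -0.6]
finger_gap: 0.0428
finger_force: 0.0
```

View pics/m4.png

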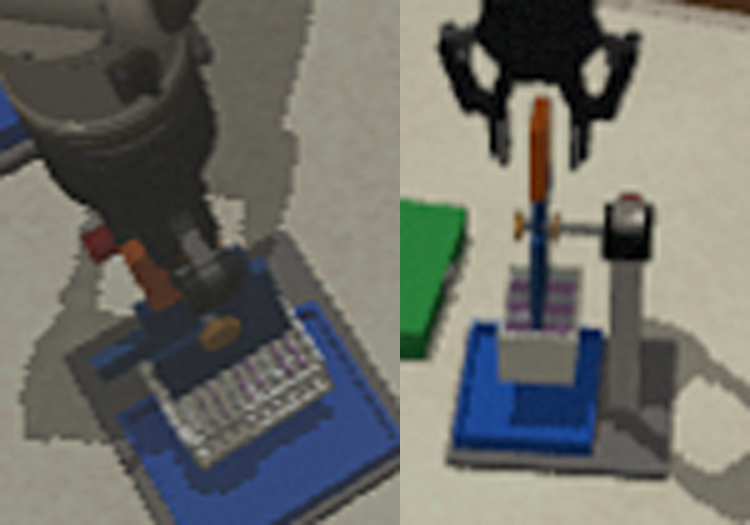

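The basket hangs free on the pin between the collars, with the fingers open and clear on both sides of the tab at (540,150). Retreat straight up.

```bash
python3 -m jog '[{"translation":[0,0,-0.01],"yaw":0,"grip":0},{"translation":[0,0,-0.02],"yaw":0,"grip":0},{"translation":[0,0,-0.03],"yaw":0,"grip":0},{"translation":[0,0,-0.03],"yaw":0,"grip":0},{"translation":[0,0,-0.03],"yaw":0,"grip":0},{"translation":[0,0,0],"yaw":0,"grip":0},{"translation":[0,0,0],"yaw":0,"grip":0},{"translation":[0,0,0],"yaw":0,"grip":0},{"translation":[0,0,0],"yaw":0,"grip":0},{"translation":[0,0,0],"yaw":0,"grip":0},{"translation":[0,0,0],"yaw":0,"grip":0},{"translation":[0,0,0],"yaw":0,"grip":0},{"translation":[0,0,0],"yaw":0,"grip":0},{"translation":[0,0,0],"yaw":0,"grip":0},{"translation":[0,0,0],"yaw":0,"grip":0},{"translation":[0,0,0],"yaw":0,"grip":0}]'
python3 - <<'E'
from h import *
o=np.array([.507,-.211,0]);t=np.radians(12.2);R=np.array([[np.cos(t),-np.sin(t),0],[np.sin(t),np.cos(t),0],[0,0,1]])
for k in range(2):
  for n in ['scene','side']:
    a,d,p=cap(n);a=a.astype(int);Q=(cloud(d,p)-o)@R
    m=(a[...,0]>120)&(a[...,2]<80)&(a[...,1]<130)&(Q[...,2]>.215)&(Q[...,2]<.3)&(d>0)&(abs(Q[...,1])<.06)&(Q[...,0]>.03)&(Q[...,0]<.1)
    q=Q[m];print(n,len(q),np.round(np.percentile(q,[3,50,97],axis=0)*1000).tolist())
E
```

```text
time: 18.3
ee_pos: [0.5707, -0.1977, 0.3249]
ee_rot: [1.971, 2.446, 0.0]
contact_force: [0.1, -1.7, -0.4]
finger_gap: 0.0428
finger_force: 0.0
scene 1 [[68.0, 9.0, 277.0], [68.0, 9.0, 277.0], [68.0, 9.0, 277.0]]
side 14 [[57.0, -13.0, 274.0], [63.0, 1.0, 275.0], [66.0, 12.0, 278.0]]Traceback (most recent call last):
  File "<stdin>", line 7, in <module>
    return _quantile_unchecked(
        a, q, axis, out, overwrite_input, method, keepdims, weights)
    return _ureduce(a,
                    func=_quantile_ureduce_func,
    ...<5 lines>...
                    overwrite_input=overwrite_input,
                    method=method)
    r = func(a, **kwargs)
    result = _quantile(arr,
                       quantiles=q,
    ...<2 lines>...
                       out=out,
                       weights=wgt)
    slices_having_nans = np.isnan(arr[-1, ...])
                                  ~~~^^^^^^^^^
IndexError: index -1 is out of bounds for axis 0 with size 0
```

```bash
python3 -m jog '[{"translation":[0,0,0],"yaw":0,"grip":0},{"translation":[0,0,0],"yaw":0,"grip":0},{"translation":[0,0,0],"yaw":0,"grip":0},{"translation":[0,0,0],"yaw":0,"grip":0},{"translation":[0,0,0],"yaw":0,"grip":0},{"translation":[0,0,0],"yaw":0,"grip":0},{"translation":[0,0,0],"yaw":0,"grip":0},{"translation":[0,0,0],"yaw":0,"grip":0},{"translation":[0,0,0],"yaw":0,"grip":0},{"translation":[0,0,0],"yaw":0,"grip":0},{"translation":[0,0,0],"yaw":0,"grip":0},{"translation":[0,0,0],"yaw":0,"grip":0},{"translation":[0,0,0],"yaw":0,"grip":0},{"translation":[0,0,0],"yaw":0,"grip":0},{"translation":[0,0,0],"yaw":0,"grip":0},{"translation":[0,0,0],"yaw":0,"grip":0},{"translation":[0,0,0],"yaw":0,"grip":0},{"translation":[0,0,0],"yaw":0,"grip":0},{"translation":[0,0,0],"yaw":0,"grip":0},{"translation":[0,0,0],"yaw":0,"grip":0}]' | head -1
python3 -c "
from h import *
print(hand_in())"
```

```text
time: 20.12
the job is handed in; nothing more can be done
None
```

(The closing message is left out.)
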